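# Put the paint markers away in the red canister of the carousel

### The arm

A 6-joint arm with a two-finger parallel gripper is mounted at the origin on a cart in front of the work surface, level with it; the furniture and walls round the work are solid. World frame = base frame: x ahead of the robot, y to its left, z up, the work surface at z = 0. Lengths are in m, angles in rad, forces in N, time in s.
With the tool pointing down it reaches from about 0.25 to 0.8 m from the base axis. Payload 3.9 kg.
Tool frame: the origin (TCP) lies at the very end of the fingers, on their centre line; the grasp point (between the pads) lies 19 mm behind it; z points along the fingers, y is the line along which they close (so a half turn about z gives the same grasp; the last joint's range is limited). The gripper opens to 85 mm and grips with 20 to 120 N. Pads are 22 mm wide; open, the fingers measure 114 mm over their backs; the gripper's body (76 mm by 85 mm) begins 54 mm behind the grasp point. The pads swing forward as they close: fully open they stand 13 mm farther back than shut.
Start: joints at [1.308, 0.26, -0.138, 1.173, 0, 1.571], TCP at [0.136, 0.507, 0.231] pointing down, gripper open.
Joint ranges: [-2.78, 2.78], [-0.83, 1.72], [-1.28, 1.37], [-1.9, 2.12], [-1.57, 1.48], [-3.14, 3.14]. Speed limits (rad/s): [2.57, 2.57, 3.14, 3.14, 3.14, 3.14].

### API

Orientations are given as a 3x3 rotation matrix whose columns are the frame's x, y, z axes.
In Python, from cell import monitor, cams, order, trace gives the robot as it stands.
- The arm moves only by the shell command python3 -m handwheel 'ROWS' [FORCE]. ROWS is JSON, a list that holds one entry, the list of rows, each a list of 7 numbers: the gripper command: -1 is shut, 1 is fully open, values between are in proportion, then the shift along the tool's x, y, z in mm, then the turn, a rotation vector about the tool's x, y, z in degrees. A call has 1 to 8 rows; each row is the pose to reach, as a shift and turn from the pose commanded when the call began, along the tool's axes at that moment; what a row does not reach only later rows make up. A row lasts 1/10 s, in which the tool goes at most 50 mm and 8.59 degrees, less where a joint would pass 70% of its speed; a pose out of reach is approached as far as the arm can. A call with a gripper value outside its range is refused whole. The fingers move at their own pace and stop on an object; FORCE is the grip in N (left out, the last holds). Time passes only in rows, so rows that repeat a pose let the fingers close. It gives the time, the measured TCP pose, the force, the opening and the grip force at its end, in the units of the state.
- monitor.get_state(): the state, without advancing time (a new reading comes with each control period).
- cams.camera(name): name is "scene" or "top" or "wrist"; returns (picture, depth): 384x512x3 uint8, blue, green, red; 384x512 float32, m along the optical axis (not along the pixel's ray), 0 where there is no reading.
- cams.camera_model(name): a dict with "fx", "fy", "cx", "cy" (pixels), "rvec" (rotation vector, rad) and "tvec" (3), from world to camera coordinates, as OpenCV has them; the wrist camera has in their place "tool_from_camera" (4x4, takes a point from camera to tool coordinates, whose origin is the TCP and whose axes are the flange's). Camera axes: x right, y down, z forward; pixel columns grow to the right and rows downward; lengths in m; the calibration is good to about 2 mm. A picture is of the moment at which its call begins: read the wrist's pose just before it. camera_model takes no time and is no camera call.
- order.hand_in(): hands the job in; it is judged then, once.
Trained networks look in the newest picture that a camera, given by its name, has taken for a name from the list of things; names that differ only in an ending like _2 or _b are one class to them, and where a whole thing is asked for, a point or a joint stands for the part that bears it (a point fixed in the world has none). Each returns a list of dicts, best first, with "conf" (0 to 1); they miss things now and then, are a little off and sometimes report something else, mostly with a low value. They report only what shows in the picture. A call takes as long as a camera call. They do not tell look-alikes from the thing itself.
- trace(camera, target): "region" (384x512 bool, what is visible of it) and "rect" ([left, top, right, bottom] in pixels, round what is visible of it).
The state is a dict: "t": time; "joint_pos": joint angles; "dq": joint speeds; "effort": joint torques, N m; "position": TCP position; "tcp_rot": TCP orientation; "wrist_force": force on the tool from outside, world axes, zero at the start; "moment": the same for the moment, N m; "gripper_width": opening from 0.0 (shut) to 1.0 (fully open); "gripper_force": force on a finger pad.
Only numpy, scipy, OpenCV 4.12 (cv2) and the standard library are available. Lean on these libraries where they do the work, as an engineer would, in place of code of your own. Each camera call takes 0.05 s, during which the arm holds its last target. There are 200 camera calls.

### The job

Put the paint markers away in the carousel's red canister. Turn the carousel by its black centre handle until the canister with the red cap stands over the yellow pointer of the foot, then unscrew that cap and lay it on the blank tile between the robot and the rest. Drop every marker from the sloped rest into the open canister, coloured end up, and leave the canister over the pointer, the cap on the tile and the other things on the table where they are.

Things in the scene. Friction and masses are not known exactly. Their poses are not given: they have to be found in the camera images.
- carousel (a joint): angle of the carousel plate about its upright axis, rad, growing anticlockwise seen from above, 0 at the start of each run; no stops. It turns with light friction (about 0.12 N m) and stays where it is left; no detents. The plate is 230 mm across, its top 32 mm above the table; two shut canisters with blue and yellow caps stand on its other thirds (125 mm high)
- handle (a point): centre of the carousel's handle, on its axis, 188 mm above the table: a black upright bar 46 mm long, 13 mm thick and 32 mm tall (172 to 204 mm above the table) on a thin stem (16 mm across). The point's x axis lies along the bar, and the red canister stands 85 mm from the axis in the point's -x direction.
- mouth (a point): centre of the upper rim of the red-banded aluminium canister, 121 mm above the table; turns with the carousel. The canister is a tube of 36 mm bore, 42 mm outside, 85 mm deep from rim to floor
- can_floor (a point): centre of the inner floor of the same canister, 36 mm above the table, z up
- index (a point): where the axis of the canister must stand: 85 mm from the carousel's axis, in line with the yellow pointer on the foot, which points toward the robot; 20 mm above the table; fixed for a run
- red_cap: red knurled screw cap, 59 mm across and 28 mm tall, 50 g; origin at the centre of its open lower edge, z up. Screwed on, its lower edge is 97 mm, its top 125 mm above the table. It unscrews anticlockwise seen from above: after 2.3 rad the thread is clear, at 2.6 rad it meets a stop; it hardly rises. Turn it to the stop, then lift straight up. Before that the thread holds it down
- tile_card: loose blank off-white tile lying flat, 110 mm (its x) by 150 mm (its y) by 8 mm thick; origin at the centre of its underside
- marker_rest: fixed wooden sloped rest with four places 44 mm apart along its y; origin at table height. The markers lean in its x-z plane: lower end at x = -45 mm, z = 20 mm, top at x = +40 mm, z = 105 mm in its frame. A marker lies on two cross bars, 20 mm and 66 mm up its length, between steel pins; farther up it is free
- rinse_jar: bystander: small glass jar of grey water, 54 mm across, 61 mm tall; leave it. Origin under its middle
- lidded_pot: bystander: dark blue lidded pot, 66 mm across, 62 mm tall; leave it. Origin under its middle
- pounce_pad: bystander: small black tied cloth pad, 40 mm; leave it. Origin under its middle
- marker_1: paint marker 11 mm across, 120 mm long, white barrel, orange top (upper 44 mm), 20 g; may be absent. Origin: centre of its lower end; +z runs up to the coloured top. It starts leaning 45 deg in the sloped rest, lower end near the robot 20 mm above the table, top up and away from the robot, and lifts straight up out of the rest
- marker_2: paint marker 11 mm across, 120 mm long, white barrel, green top (upper 44 mm), 20 g; may be absent. Origin: centre of its lower end; +z runs up to the coloured top. It starts leaning 45 deg in the sloped rest, lower end near the robot 20 mm above the table, top up and away from the robot, and lifts straight up out of the rest
- marker_3: paint marker 11 mm across, 120 mm long, white barrel, blue top (upper 44 mm), 20 g; may be absent. Origin: centre of its lower end; +z runs up to the coloured top. It starts leaning 45 deg in the sloped rest, lower end near the robot 20 mm above the table, top up and away from the robot, and lifts straight up out of the rest
- marker_4: paint marker 11 mm across, 120 mm long, white barrel, yellow top (upper 44 mm), 20 g; may be absent. Origin: centre of its lower end; +z runs up to the coloured top. It starts leaning 45 deg in the sloped rest, lower end near the robot 20 mm above the table, top up and away from the robot, and lifts straight up out of the rest
Mind the look-alikes: they are no part of the job. Several things have the shape of the red_cap; the one meant has the colours described above.

How it is judged:
On the way, in this order (a step that is already met when the one before it is completed fails the run):
1. the red canister, cap still on, stands over the pointer and the carousel is still (horizontal distance between mouth and index below 0.015 m and horizontal distance between red_cap and mouth below 0.006 m and velocity of joint carousel between -0.05 and 0.05 rad/s), for 0.2 s.
2. the red cap lies released on the blank tile (x of red_cap in the frame of tile_card between -0.055 and 0.055 m and y of red_cap in the frame of tile_card between -0.075 and 0.075 m and contact force between red_cap and tile_card above 0.1 N and contact force between red_cap and the fingers below 0.05 N and linear speed of red_cap below 0.03 m/s), for 0.2 s.
At the end, for the whole second after the job is handed in: the red canister stands over the pointer (axes within 15 mm), its cap rests on the blank tile with its centre over the tile and released, and every marker present stands in the canister, lower end within 40 mm of its floor, coloured end up, at rest (all of step 2 and horizontal distance between mouth and index below 0.015 m and horizontal distance between each of marker_1, marker_2, marker_3, marker_4 and can_floor below 0.02 m and z of marker_1 in the frame of can_floor between -0.006 and 0.04 m and angle between each of marker_1, marker_2, marker_3, marker_4's own z axis and vertical below 0.4 rad and linear speed of each of marker_1, marker_2, marker_3, marker_4 below 0.03 m/s and z of marker_2 in the frame of can_floor between -0.006 and 0.04 m and z of marker_3 in the frame of can_floor between -0.006 and 0.04 m and z of marker_4 in the frame of can_floor between -0.006 and 0.04 m); the robot touches nothing.
It fails at once if a bystander (jar, pot or pad) is moved more than 30 mm (distance of any of rinse_jar, lidded_pot, pounce_pad from where it was at the start of the episode above 0.03 m).
Of marker_1, marker_2, marker_3, marker_4 only 3 to 4 are there at a start; the rules pass over those that are not, and their reading is None.
At some moment in a run one of tile_card may be knocked a few centimetres aside while the robot is not near it.
It also fails if it takes over 210 s, if anything falls off the work surface, if the arm or the gripper's body presses on something with over 40 N, if the wrist force passes 120 N, or if a joint passes its speed limit or range.

## Working session

There is one attempt and no reset: what is moved stays moved. The work goes in short steps, Python scripts to look and compute and a shell command to move; the robot and the scene stay as the last step left them, time stands still between calls to the robot, and variables do not carry over. Pictures are saved under pics/ and viewed, at most 14 in all, crops included, and the job is handed in when it is done.

```bash
mkdir -p pics; ls; cat > h.py <<'E'
import numpy as np, cv2
from cell import monitor, cams, order, trace
def world(name, mask_or_px, d):
    m=cams.camera_model(name)
    if mask_or_px is None: v,u=np.mgrid[0:384,0:512]
    else: v,u=np.nonzero(mask_or_px)
    z=d[v,u]; ok=z>0
    P=np.stack([(u-m['cx'])/m['fx']*z,(v-m['cy'])/m['fy']*z,z],-1)
    if 'rvec' in m:
        R=cv2.Rodrigues(np.array(m['rvec'],float))[0]; W=(P-np.array(m['tvec']).ravel())@R
    else:
        T=np.array(m['tool_from_camera']); s=monitor.get_state()
        W=(P@T[:3,:3].T+T[:3,3])@np.array(s['tcp_rot']).T+np.array(s['position'])
    return W,ok
E
python3 - <<'E'
from h import *
s=monitor.get_state(); print(s['t'],s['position'],np.round(s['tcp_rot'],3).tolist(),s['gripper_width'])
for c in('top','scene'):
    p,d=cams.camera(c); cv2.imwrite(f'pics/{c}0.png',p); np.save(f'{c}_d.npy',d)
    for n in ['handle','red_cap','tile_card','marker_rest','marker_1','rinse_jar','lidded_pot','pounce_pad','mouth']:
        for r in trace(c,n):
            W,ok=world(c,r['region'],d); W=W[ok]
            if len(W): print(c,n,round(r['conf'],2),np.round(r['rect']).tolist(),np.round(np.median(W,0),3),'zmax',np.round(np.percentile(W[:,2],98),3))
print(cams.camera_model('wrist'))
E
```

```text
pics
0.0 [0.13620557 0.50631658 0.23048384] [[-0.966, 0.26, -0.0], [0.26, 0.966, -0.002], [-0.0, -0.002, -1.0]] 0.9983414437948732
top handle 0.75 [157.0, 111.0, 239.0, 194.0] [ 0.641 -0.044  0.033] zmax 0.195
top red_cap 0.88 [161.0, 160.0, 182.0, 182.0] [0.58  0.021 0.124] zmax 0.13
top red_cap 0.86 [329.0, 146.0, 350.0, 168.0] [ 0.639 -0.441  0.027] zmax 0.033
top tile_card 0.6 [232.0, 226.0, 289.0, 275.0] [ 0.37  -0.215  0.008] zmax 0.014
top marker_rest 0.96 [274.0, 182.0, 338.0, 214.0] [ 0.509 -0.345  0.022] zmax 0.068
top marker_1 0.61 [313.0, 175.0, 319.0, 204.0] [ 0.535 -0.37   0.069] zmax 0.105
top marker_1 0.58 [282.0, 172.0, 292.0, 208.0] [ 0.545 -0.283  0.071] zmax 0.107
top rinse_jar 0.9 [249.0, 119.0, 266.0, 143.0] [ 0.708 -0.213  0.036] zmax 0.063
top rinse_jar 0.56 [280.0, 172.0, 290.0, 203.0] [ 0.544 -0.283  0.071] zmax 0.107
top lidded_pot 0.83 [279.0, 121.0, 305.0, 143.0] [ 0.7   -0.31   0.044] zmax 0.06
top lidded_pot 0.58 [157.0, 109.0, 237.0, 195.0] [ 0.642 -0.044  0.033] zmax 0.195
top pounce_pad 0.59 [321.0, 269.0, 333.0, 278.0] [ 0.308 -0.395  0.032] zmax 0.
[... 1252 characters left out ...]
pot 0.75 [329.0, 209.0, 353.0, 229.0] [ 0.69  -0.319  0.04 ] zmax 0.058
scene pounce_pad 0.7 [266.0, 317.0, 284.0, 349.0] [ 0.302 -0.401  0.021] zmax 0.039
scene mouth 0.92 [195.0, 134.0, 280.0, 218.0] [ 0.616 -0.047  0.039] zmax 0.191
{'fx': 333.8250586543928, 'fy': 333.8250586543928, 'cx': 253.50390449602503, 'cy': 186.89656626324253, 'tool_from_camera': array([[ 1.48105947e-04, -9.61544172e-01, -2.74650292e-01,
         7.03137102e-02],
       [ 9.99999975e-01,  9.57884634e-05,  2.03899673e-04,
        -6.72393194e-04],
       [-1.69750213e-04, -2.74650316e-01,  9.61544162e-01,
        -1.41950066e-01],
       [ 0.00000000e+00,  0.00000000e+00,  0.00000000e+00,
         1.00000000e+00]])}
```

```bash
python3 - <<'E'
import cv2
p=cv2.imread('pics/top0.png')
cv2.imwrite('pics/top_crop.png',cv2.resize(p[90:300,140:370],None,fx=2.6,fy=2.6,interpolation=cv2.INTER_CUBIC))
p=cv2.imread('pics/scene0.png')
cv2.imwrite('pics/scene_crop.png',cv2.resize(p[110:360,160:430],None,fx=2.4,fy=2.4,interpolation=cv2.INTER_CUBIC))
E
```

```text
(no output)
```

View pics/top_crop.png

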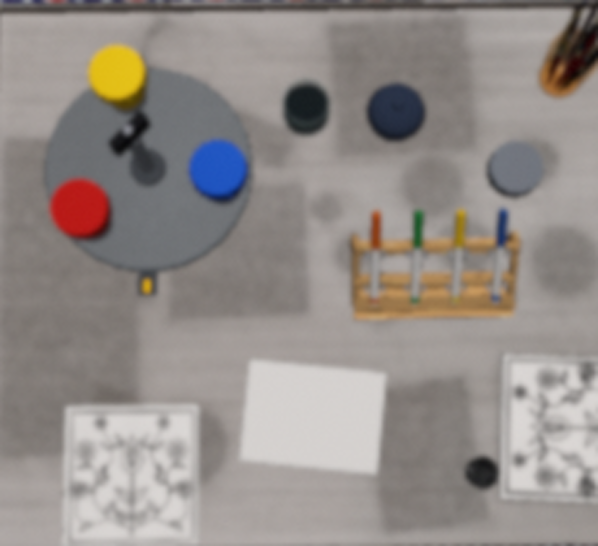

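View pics/scene_crop.png

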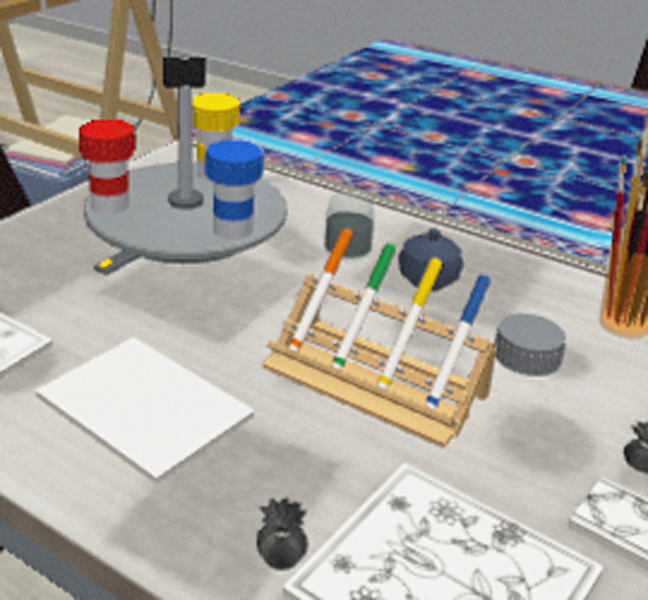

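The red-cap candidates in the top image are red on the carousel (171,171), yellow (185,118), blue (224,155) and a loose grey cap (339,157). I choose the red one. All four markers are present: orange, green, yellow, blue from left to right. The tile is at about (260,250) and the pointer at (197,199).

```bash
python3 - <<'E'
from h import *
from scipy.optimize import least_squares
for c in('top','scene'):
    p=cv2.imread(f'pics/{c}0.png'); d=np.load(f'{c}_d.npy')
    W,ok=world(c,None,d); W=W.reshape(384,512,3); ok=ok.reshape(384,512)
    near=np.linalg.norm(W[...,:2]-[.64,-.045],axis=-1)<.13
    pl=((abs(W[...,2]-.032)<.006)&near&ok).astype(np.uint8)
    # circle: hull points
    X=W[pl>0][:,:2]; h=cv2.convexHull(X.astype(np.float32))[:,0]
    (cx,cy),r=cv2.minEnclosingCircle(X.astype(np.float32)); print(c,'plate',cx,cy,r)
    H=W[ok&(W[...,2]>.165)&near]; print('handle',H.mean(0),len(H), cv2.minAreaRect(H[:,:2].astype(np.float32)))
    hsv=cv2.cvtColor(p,cv2.COLOR_BGR2HSV)
    for n,lo,hi in(('red',0,6),('yel',20,32),('blue',105,125)):
        m=(hsv[...,0]>=lo)&(hsv[...,0]<=hi)&(hsv[...,1]>140)&(W[...,2]>.115)&(W[...,2]<.135)&near&ok
        q=W[m]; 
        if len(q)>5: print(n,cv2.minEnclosingCircle(q[:,:2].astype(np.float32)),q.mean(0))
    m=(hsv[...,0]>=15)&(hsv[...,0]<=32)&(hsv[...,1]>120)&(W[...,2]<.05)&(W[...,0]<.6)&(abs(W[...,1]+.045)<.06)&ok
    print('ptr',W[m].mean(0),m.sum())
    t=(abs(W[...,2]-.008)<.006)&(hsv[...,1]<25)&(hsv[...,2]>195)&(np.linalg.norm(W[...,:2]-[.368,-.218],axis=-1)<.1)&ok
    print('tile',cv2.minAreaRect(W[t][:,:2].astype(np.float32)),W[t].mean(0))
    for n,lo,hi in(('or',4,13),('gr',50,85),('ye',20,32),('bl',105,125)):
        m=(hsv[...,0]>=lo)&(hsv[...,0]<=hi)&(hsv[...,1]>130)&(W[...,2]>.07)&(W[...,2]<.12)&(abs(W[...,0]-.56)<.06)&(W[...,1]<-.22)&ok
        q=W[m]
        if len(q): print(n,len(q),q.mean(0),q[q[:,2].argmax()])
E
```

```text
top plate 0.6427454352378845 -0.0372990146279335 0.11502842605113983
handle [ 0.64084157 -0.03849312  0.19407159] 142 ((0.6420196890830994, -0.03770165517926216), (0.01399228349328041, 0.04480091854929924), 48.579429626464844)
red ((0.5827271938323975, 0.020799167454242706), 0.030360156670212746) [0.58174844 0.02109716 0.12454752]
yel ((0.7246853113174438, -0.015340841375291348), 0.03027665987610817) [ 0.72299749 -0.01509015  0.12427876]
blue ((0.6215437650680542, -0.11999334394931793), 0.029727522283792496) [ 0.62093386 -0.11971828  0.12438893]
ptr [ 0.51631272 -0.03339373  0.00795873] 25
tile ((0.3717474043369293, -0.21427381038665771), (0.14587950706481934, 0.10685071349143982), 83.6854476928711) [ 0.37183091 -0.21466995  0.00789548]
or 39 [ 0.56056326 -0.28182737  0.09448286] [ 0.57181148 -0.28349724  0.11261412]
gr 17 [ 0.56441959 -0.32553944  0.09835417] [ 0.56927641 -0.32660188  0.10911863]
ye 49 [ 0.56062238 -0.37024369  0.09231067] [ 0.57181992 -0.36710584  0.10782198]
bl 17 [ 0.56086341 -0.41342751  0.09409686] [ 0.57427167 -0.41306414  0.10674965]
scene plate 0.64021807909
[... 354 characters left out ...]
74944), 0.031723394989967346) [ 0.71712431 -0.02317368  0.12291514]
blue ((0.6686592698097229, -0.09039286524057388), 0.08898165822029114) [ 0.6136706  -0.12701495  0.12291715]
ptr [ 0.51437009 -0.03165486 -0.06970422] 16
tile ((0.3775721788406372, -0.21884949505329132), (0.1517796814441681, 0.12864987552165985), 82.53484344482422) [ 0.36660802 -0.22183964  0.00765769]
or 23 [ 0.55783579 -0.28746628  0.08992757] [ 0.57386309 -0.28175585  0.10589568]
gr 79 [ 0.55759803 -0.32998132  0.09169665] [ 0.57026702 -0.33249801  0.10748051]
ye 101 [ 0.55846359 -0.37433075  0.09165151] [ 0.5717876  -0.37325888  0.10678325]
bl 91 [ 0.55827323 -0.4176059   0.09182805] [ 0.57173563 -0.41897303  0.10704306]
```

```bash
cat > go.py <<'E'
import sys
from h import *
from scipy.spatial.transform import Rotation as Ro
# usage: go.py x y z yawdeg(of tool y) [tiltdeg]
def plan(x,y,z,yaw):
    s=monitor.get_state(); R=np.array(s['tcp_rot']); p=np.array(s['position'])
    a=np.radians(yaw); Y=np.array([np.cos(a),np.sin(a),0]); Z=np.array([0,0,-1.]); T=np.stack([np.cross(Y,Z),Y,Z],1)
    print('t',round(s['t'],2),'p',np.round(p,4),'yaw',round(np.degrees(np.arctan2(R[1,1],R[0,1])),1),'q',np.round(s['joint_pos'],2),'w',round(s['gripper_width'],3),'F',np.round(s['wrist_force'],1))
    print('shift',np.round(R.T@(np.array([x,y,z])-p)*1e3,1),'turn',np.round(Ro.from_matrix(R.T@T).as_rotvec(degrees=True),1))
if __name__=='__main__': plan(*map(float,sys.argv[1:5]))
E
python3 go.py .642 -.038 .27 45
```

```text
t 1.0 p [0.1364 0.507  0.2313] yaw 74.9 q [ 1.31  0.26 -0.14  1.17 -0.    1.57] w 0.999 F [-0.3  0.2  0.4]
shift [-629.8 -394.9  -38.7] turn [-0.   0.  29.9]
```

```bash
python3 -m handwheel '[[[1,-630,-395,-39,0,0,30],[1,-630,-395,-39,0,0,30],[1,-630,-395,-39,0,0,30],[1,-630,-395,-39,0,0,30],[1,-630,-395,-39,0,0,30],[1,-630,-395,-39,0,0,30],[1,-630,-395,-39,0,0,30],[1,-630,-395,-39,0,0,30]]]' 40; python3 go.py .642 -.038 .27 45
```

```text
t: 1.8
position: [0.4092, 0.2125, 0.2527]
tcp_rot: [[-0.706, 0.708, 0.001], [0.708, 0.706, 0.001], [-0.0, 0.001, -1.0]]
wrist_force: [0.8, 1.6, 1.0]
gripper_width: 1.001
gripper_force: 0.0
t 1.8 p [0.4092 0.2125 0.2527] yaw 44.9 q [ 0.48  0.14 -0.24  1.19  0.    1.27] w 1.001 F [0.8 1.6 1. ]
shift [-341.7  -12.2  -17.3] turn [ 0.1  0.  -0.1]
```

```bash
python3 -m handwheel '[[[1,-342,-12,-17,0,0,0],[1,-342,-12,-17,0,0,0],[1,-342,-12,-17,0,0,0],[1,-342,-12,-17,0,0,0],[1,-342,-12,-17,0,0,0],[1,-342,-12,-17,0,0,0],[1,-342,-12,-17,0,0,0],[1,-342,-12,-17,0,0,0]]]' 40 | head -2
python3 - <<'E'
from h import *
p,d=cams.camera('wrist'); cv2.imwrite('pics/w1.png',p)
W,ok=world('wrist',None,d); H=W[ok&(W[:,2]>.165)&(W[:,2]<.22)&(np.linalg.norm(W[:,:2]-[.642,-.038],axis=1)<.04)]
print('handle',H.mean(0),len(H),cv2.minAreaRect(H[:,:2].astype(np.float32)))
W=W.reshape(384,512,3);hsv=cv2.cvtColor(p,cv2.COLOR_BGR2HSV)
m=(hsv[...,0]>=15)&(hsv[...,0]<=32)&(hsv[...,1]>120)&(W[...,2]<.03)&(W[...,0]<.6)
print('ptr',W[m].mean(0) if m.any() else None,m.sum())
E
python3 go.py .642 -.038 .17 45
```

```text
t: 2.6
position: [0.6445, -0.0408, 0.2678]
t 2.65 p [ 0.6425 -0.0386  0.268 ] yaw 44.7 q [-0.06  0.46  0.27  1.37 -0.    0.73] w 1.0 F [-0.3  1.  -0. ]
shift [ 0.7  0.1 98. ] turn [-0.  -0.  -0.3]Traceback (most recent call last):
  File "<stdin>", line 3, in <module>
ValueError: operands could not be broadcast together with shapes (384,512) (384,3)
```

View pics/w1.png

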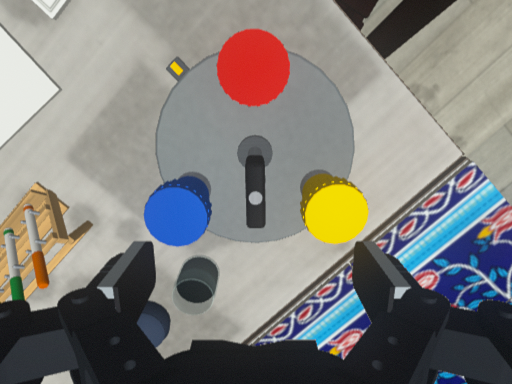

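The handle bar (256,190) lies centred between the fingers, parallel to tool x. The red cap is at (253,67) and the pointer at (178,68).

```bash
python3 - <<'E'
from h import *
p,d=cams.camera('wrist')
W,ok=world('wrist',None,d); H=W[ok&(W[...,2]>.165)&(W[...,2]<.22)&(np.linalg.norm(W[...,:2]-[.642,-.038],axis=-1)<.04)]
print('handle',H.mean(0),len(H),cv2.minAreaRect(H[:,:2].astype(np.float32)))
hsv=cv2.cvtColor(p,cv2.COLOR_BGR2HSV)
m=(hsv[...,0]>=15)&(hsv[...,0]<=32)&(hsv[...,1]>120)&(W[...,2]<.05)&(W[...,0]<.6)&ok
print('ptr',W[m].mean(0) if m.any() else None,m.sum(),cv2.minAreaRect(W[m][:,:2].astype(np.float32)))
P=W[ok&(abs(W[...,2]-.032)<.005)&(np.linalg.norm(W[...,:2]-[.642,-.038],axis=-1)<.13)]
print('plate',cv2.minEnclosingCircle(P[:,:2].astype(np.float32)))
m=((hsv[...,0]<=5)|(hsv[...,0]>175))&(hsv[...,1]>150)&(abs(W[...,2]-.125)<.006)&ok
print('red',cv2.minEnclosingCircle(W[m][:,:2].astype(np.float32)))
E
python3 -m handwheel '[[[1,0,0,49,0,0,0],[1,0,0,98,0,0,0],[1,0,0,98,0,0,0],[-1,0,0,98,0,0,0],[-1,0,0,98,0,0,0],[-1,0,0,98,0,0,0],[-1,0,0,98,0,0,0],[-1,0,0,98,0,0,0]]]' 50;python3 go.py .642 -.038 .17 45
```

```text
handle [ 0.63851825 -0.03442885  0.19856113] 1387 ((0.6409873366355896, -0.03651324659585953), (0.01492260117083788, 0.04567182436585426), 43.490379333496094)
ptr [ 0.52056669 -0.31053039  0.01327365] 1617 ((0.5190904140472412, -0.22496134042739868), (0.08510234951972961, 0.3896229565143585), 0.5150408744812012)
plate ((0.6408441066741943, -0.03680483624339104), 0.11494417488574982)
red ((0.5805005431175232, 0.0224443431943655), 0.029713531956076622)
t: 3.5
position: [0.642, -0.0368, 0.173]
tcp_rot: [[-0.706, 0.708, 0.003], [0.708, 0.706, -0.001], [-0.003, 0.001, -1.0]]
wrist_force: [-10.2, -12.3, 33.6]
gripper_width: 0.145
gripper_force: 32.1
t 3.5 p [ 0.642  -0.0368  0.173 ] yaw 44.9 q [-0.06  0.49  0.06  1.14 -0.    0.73] w 0.145 F [-10.2 -12.3  33.6]
shift [-0.8 -0.9  3. ] turn [ 0.1  0.1 -0.1]
```

```bash
python3 -m handwheel '[[[-1,0,0,-2,0,0,-4],[-1,0,0,-2,0,0,-11],[-1,0,0,-2,0,0,-19],[-1,0,0,-2,0,0,-27],[-1,0,0,-2,0,0,-34],[-1,0,0,-2,0,0,-40],[-1,0,0,-2,0,0,-43],[-1,0,0,-2,0,0,-43]]]' 50;python3 go.py .642 -.038 .17 45
python3 - <<'E'
from h import *
p,d=cams.camera('top'); cv2.imwrite('pics/t2.png',cv2.resize(p[100:290,140:300],None,fx=3.5,fy=3,interpolation=cv2.INTER_CUBIC)); 
p,d=cams.camera('wrist');cv2.imwrite('pics/w2.png',p)
E
```

```text
t: 4.3
position: [0.6414, -0.0381, 0.1732]
tcp_rot: [[-0.999, 0.037, 0.0], [0.037, 0.999, -0.003], [-0.0, -0.003, -1.0]]
wrist_force: [0.2, -5.0, -2.4]
gripper_width: 0.143
gripper_force: 51.8
t 4.3 p [ 0.6414 -0.0381  0.1732] yaw 87.9 q [-0.06  0.49  0.06  1.14 -0.   -0.02] w 0.143 F [ 0.2 -5.  -2.4]
shift [-0.6  0.1  3.2] turn [-0.2  0.1 42.9]
```

View pics/w2.png

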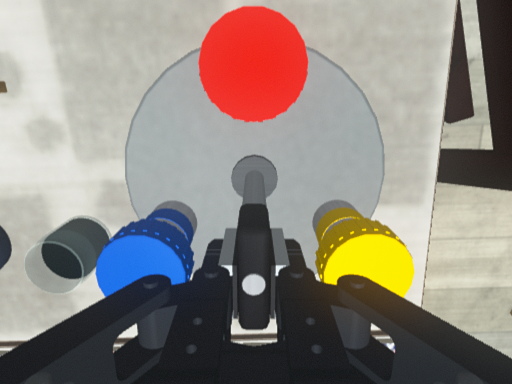

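The carousel turned. The cap (253,63) now hides the pointer, which fits it being over the pointer. Releasing, rising and checking.

```bash
python3 -m handwheel '[[[-0.5,0,0,0,0,0,0],[0,0,0,0,0,0,0],[1,0,0,0,0,0,0],[1,0,0,0,0,0,0],[1,0,0,-50,0,0,0],[1,0,0,-100,0,0,0],[1,40,0,-130,0,0,0],[1,85,0,-130,0,0,0]]]' 50
python3 - <<'E'
from h import *
p,d=cams.camera('wrist'); cv2.imwrite('pics/w3.png',p)
W,ok=world('wrist',None,d)
hsv=cv2.cvtColor(p,cv2.COLOR_BGR2HSV)
m=(hsv[...,0]>=15)&(hsv[...,0]<=32)&(hsv[...,1]>120)&(W[...,2]<.05)&(W[...,0]<.56)&(abs(W[...,1]+.035)<.06)&ok
print('ptr',W[m].mean(0) if m.any() else None,m.sum())
P=W[ok&(abs(W[...,2]-.032)<.005)&(np.linalg.norm(W[...,:2]-[.642,-.038],axis=-1)<.13)]
print('plate',cv2.minEnclosingCircle(P[:,:2].astype(np.float32)))
m=((hsv[...,0]<=5)|(hsv[...,0]>175))&(hsv[...,1]>150)&(abs(W[...,2]-.125)<.006)&ok
print('red',cv2.minEnclosingCircle(W[m][:,:2].astype(np.float32)),m.sum())
s=monitor.get_state();print(s['position'],s['gripper_width'])
E
```

```text
t: 5.2
position: [0.5595, -0.0333, 0.3082]
tcp_rot: [[-0.999, 0.036, 0.011], [0.036, 0.999, -0.0], [-0.011, 0.0, -1.0]]
wrist_force: [-0.3, -0.3, 0.3]
gripper_width: 1.001
gripper_force: 0.0
ptr [ 0.4956036  -0.03461711  0.00598637] 75
plate ((0.6197792887687683, -0.03699345514178276), 0.11121105402708054)
red ((0.5405790209770203, -0.035074383020401), 0.029590589925646782) 2594
[ 0.5460958  -0.03263701  0.3043148 ] 0.9977529760279363
```

View pics/w3.png

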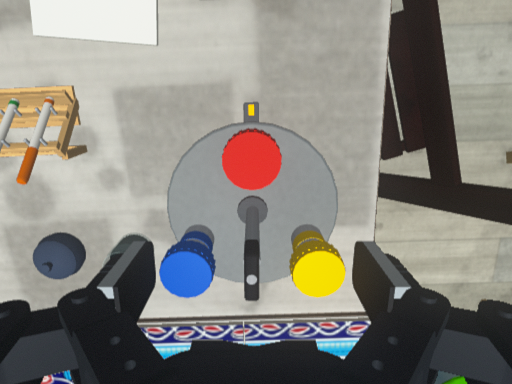

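Pointer (251,110), cap (251,159) and axis (252,209) are in line, so the carousel is right. Now I turn the wrist so the 150° of unscrewing keeps the camera clear of the handle.

```bash
python3 -m handwheel '[[[1,85,0,-130,0,0,0],[1,85,0,-130,0,0,0]]]' >/dev/null; python3 go.py .5565 -.0345 .16 15
```

```text
t 5.45 p [ 0.4992 -0.031   0.3866] yaw 87.9 q [-0.06  0.2   0.19  1.56  0.   -0.03] w 1.002 F [1.2 0.3 1.2]
shift [-58.3  -1.5 226.3] turn [-0.1 -0.2 72.9]
```

```bash
python3 -m handwheel '[[[1,0,0,0,0,0,9],[1,0,0,0,0,0,18],[1,0,0,0,0,0,27],[1,0,0,0,0,0,36],[1,0,0,0,0,0,45],[1,0,0,0,0,0,54],[1,0,0,0,0,0,62],[1,0,0,0,0,0,62]]]' >/dev/null; python3 go.py .5565 -.0345 .18 15
python3 - <<'E'
from h import *
p,d=cams.camera('wrist')
W,ok=world('wrist',None,d)
hsv=cv2.cvtColor(p,cv2.COLOR_BGR2HSV)
m=((hsv[...,0]<=5)|(hsv[...,0]>175))&(hsv[...,1]>150)&(abs(W[...,2]-.125)<.006)&ok
print('red',cv2.minEnclosingCircle(W[m][:,:2].astype(np.float32)),m.sum())
m=(hsv[...,0]>=15)&(hsv[...,0]<=32)&(hsv[...,1]>120)&(W[...,2]<.05)&(W[...,0]<.56)&(abs(W[...,1]+.035)<.06)&ok
print('ptr',W[m].mean(0) if m.any() else None,m.sum())
P=W[ok&(abs(W[...,2]-.032)<.005)&(np.linalg.norm(W[...,:2]-[.642,-.038],axis=-1)<.13)]
print('plate',cv2.minEnclosingCircle(P[:,:2].astype(np.float32)))
E
```

```text
t 6.25 p [ 0.5014 -0.0312  0.387 ] yaw 25.8 q [-0.06  0.21  0.19  1.56  0.    1.06] w 0.998 F [-0.4 -0.8  0.8]
shift [-27.   48.1 206.9] turn [-0.  -0.  10.8]
red ((0.5567901730537415, -0.03527279570698738), 0.02983309142291546) 1708
ptr [ 0.51445739 -0.03550511  0.00861243] 53
plate ((0.6419664025306702, -0.03796553984284401), 0.11464422196149826)
```

```bash
python3 -m handwheel '[[[1,-27,48,50,0,0,8],[1,-27,47,100,0,0,11],[1,-27,47,150,0,0,11],[1,-27,47,200,0,0,11],[1,-27,47,207,0,0,11],[1,-27,47,207,0,0,11],[1,-27,47,207,0,0,11]]]' 60 >/dev/null; python3 go.py .5568 -.0350 .097 15
```

```text
t 7.0 p [ 0.5558 -0.035   0.1805] yaw 15.0 q [-0.06  0.34 -0.16  1.07  0.    1.25] w 0.998 F [ 0.3 -0.1 -0.1]
shift [-0.3  1.  83.5] turn [-0. -0. -0.]
```

```bash
python3 -m handwheel '[[[1,0,1,40,0,0,0],[1,0,1,83,0,0,0],[1,0,1,83,0,0,0],[-1,0,1,83,0,0,0],[-1,0,1,83,0,0,0],[-1,0,1,83,0,0,0],[-1,0,1,83,0,0,0],[-1,0,1,83,0,0,0]]]' 60 ; python3 go.py .5568 -.0350 .097 15
```

```text
t: 7.8
position: [0.559, -0.0351, 0.101]
tcp_rot: [[-0.258, 0.966, 0.006], [0.966, 0.258, -0.001], [-0.002, 0.006, -1.0]]
wrist_force: [-1.8, 0.4, 6.2]
gripper_width: 0.687
gripper_force: 63.2
t 7.8 p [ 0.559  -0.0351  0.101 ] yaw 14.9 q [-0.06  0.4  -0.29  0.88 -0.    1.25] w 0.687 F [-1.8  0.4  6.2]
shift [ 0.7 -2.2  4. ] turn [ 0.3  0.1 -0.1]
```

```bash
python3 -m handwheel '[[[-1,0,0,0,0,0,-8],[-1,0,0,0,0,0,-16],[-1,0,0,0,0,0,-24],[-1,0,0,0,0,0,-32],[-1,0,0,0,0,0,-40],[-1,0,0,0,0,0,-48],[-1,0,0,0,0,0,-56],[-1,0,0,0,0,0,-64]]]' 60 ; python3 go.py .5568 -.0350 .097 160
```

```text
t: 8.6
position: [0.5583, -0.0355, 0.1009]
tcp_rot: [[-0.982, 0.187, 0.005], [0.187, 0.982, -0.001], [-0.005, -0.001, -1.0]]
wrist_force: [-2.7, -0.1, 5.1]
gripper_width: 0.685
gripper_force: 63.2
t 8.6 p [ 0.5583 -0.0355  0.1009] yaw 79.2 q [-0.06  0.4  -0.29  0.88 -0.    0.12] w 0.685 F [-2.7 -0.1  5.1]
shift [1.5 0.2 3.9] turn [ -0.2   0.2 -80.8]
```

```bash
python3 -m handwheel '[[[-1,0,0,0,0,0,-8],[-1,0,0,0,0,0,-16],[-1,0,0,0,0,0,-24],[-1,0,0,0,0,0,-32],[-1,0,0,0,0,0,-40],[-1,0,0,0,0,0,-48],[-1,0,0,0,0,0,-56],[-1,0,0,0,0,0,-64]]]' 60 ; python3 go.py .5568 -.0350 .097 162;python3 -c "
from h import *;print(monitor.get_state()['moment'])"
```

```text
t: 9.4
position: [0.5587, -0.0358, 0.1008]
tcp_rot: [[-0.599, -0.801, 0.005], [-0.801, 0.599, -0.002], [-0.002, -0.006, -1.0]]
wrist_force: [-2.2, -1.4, 3.6]
gripper_width: 0.694
gripper_force: 63.1
t 9.4 p [ 0.5587 -0.0358  0.1008] yaw 143.2 q [-0.06  0.4  -0.29  0.88 -0.   -0.99] w 0.694 F [-2.2 -1.4  3.6]
shift [0.5 2.  3.8] turn [ -0.3   0.  -18.8]
[-0.47484042  0.29752074 -0.01809472]
```

```bash
python3 -m handwheel '[[[-1,0,0,0,0,0,-6],[-1,0,0,0,0,0,-12],[-1,0,0,0,0,0,-17],[-1,0,0,0,0,0,-20],[-1,0,0,0,0,0,-22],[-1,0,0,0,0,0,-22]]]' 60 ; python3 -c "
from h import *;print(monitor.get_state()['moment'])"
```

```text
t: 10.0
position: [0.5587, -0.0407, 0.1008]
tcp_rot: [[-0.267, -0.964, 0.005], [-0.964, 0.267, -0.011], [0.009, -0.008, -1.0]]
wrist_force: [-2.2, -17.0, 3.6]
gripper_width: 0.683
gripper_force: 63.0
[-1.82650067  0.33169621 -1.3616529 ]
```

```bash
python3 -m handwheel '[[[-1,0,0,-5,0,0,0],[-1,0,0,-15,0,0,0],[-1,0,0,-30,0,0,0]]]' 60; python3 go.py .373 -.216 .20 165
```

```text
t: 10.3
position: [0.5561, -0.0387, 0.1281]
tcp_rot: [[-0.265, -0.964, -0.001], [-0.964, 0.265, -0.006], [0.006, -0.001, -1.0]]
wrist_force: [-1.2, -5.3, -3.4]
gripper_width: 0.681
gripper_force: 69.5
t 10.3 p [ 0.5561 -0.0387  0.1281] yaw 164.7 q [-0.07  0.38 -0.25  0.95 -0.01 -1.37] w 0.681 F [-1.2 -5.3 -3.4]
shift [219.8 129.6 -70.6] turn [-0.  -0.4 -0.3]
```

```bash
python3 -m handwheel '[[[-1,0,0,-40,0,0,0],[-1,0,0,-70,0,0,0],[-1,43,25,-70,0,0,0],[-1,86,50,-70,0,0,0],[-1,129,75,-70,0,0,0],[-1,170,100,-70,0,0,0],[-1,170,100,-70,0,0,0]]]' 60
python3 - <<'E'
from h import *
for c in('top','wrist'):
    p,d=cams.camera(c); cv2.imwrite(f'pics/{c}4.png',p)
    W,ok=world(c,None,d); hsv=cv2.cvtColor(p,cv2.COLOR_BGR2HSV)
    t=(abs(W[...,2]-.008)<.006)&(hsv[...,1]<25)&(hsv[...,2]>195)&(np.linalg.norm(W[...,:2]-[.37,-.217],axis=-1)<.14)&ok
    print(c,'tile',cv2.minAreaRect(W[t][:,:2].astype(np.float32)) if t.any() else None,W[t].mean(0))
    m=ok&(W[...,2]>.1)&(W[...,2]<.135)&(np.linalg.norm(W[...,:2]-[.557,-.035],axis=-1)<.04)
    print('can',cv2.minEnclosingCircle(W[m][:,:2].astype(np.float32)) if m.sum()>5 else None,m.sum())
E
```

```text
t: 11.0
position: [0.4128, -0.1762, 0.1997]
tcp_rot: [[-0.266, -0.964, 0.002], [-0.964, 0.266, -0.003], [0.002, -0.002, -1.0]]
wrist_force: [1.4, 0.3, -0.5]
gripper_width: 0.683
gripper_force: 69.4
top tile ((0.36892011761665344, -0.23448291420936584), (0.10870305448770523, 0.10952288657426834), 83.7362289428711) [ 0.36394275 -0.24117173  0.007736  ]
can ((0.5576947927474976, -0.03292279317975044), 0.02608448825776577) 160
wrist tile ((0.3714790344238281, -0.18750455975532532), (0.12445246428251266, 0.2182457000017166), 0.4530130922794342) [ 0.3702468  -0.21908029  0.00721254]
can ((0.5700989961624146, -0.04426496475934982), 0.016552435234189034) 272
```

View pics/top4.png

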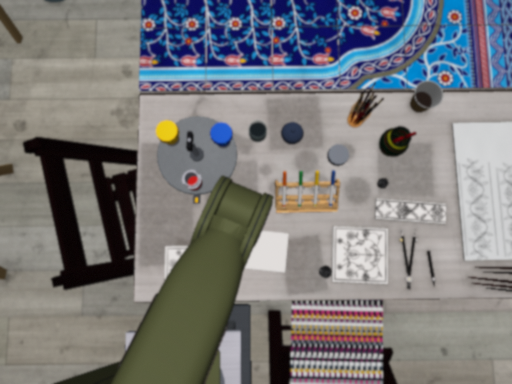

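The top picture shows the canister at (192,180) open and still over the pointer. The tile, right edge at (288,250), hasn't moved. Next I lower the cap.

```bash
python3 go.py .371 -.216 .0125 164.6
```

```text
t 11.1 p [ 0.4168 -0.1743  0.1995] yaw 164.8 q [-0.4   0.15 -0.37  1.05  0.   -1.7 ] w 0.688 F [ 0.1 -0.2 -1.4]
shift [ 52.3  34.2 186.8] turn [-0.3 -0.   0.2]
```

```bash
python3 -m handwheel '[[[-1,26,17,50,0,0,0],[-1,52,34,95,0,0,0],[-1,52,34,140,0,0,0],[-1,52,34,170,0,0,0],[-1,52,34,181,0,0,0],[-1,52,34,185,0,0,0],[-1,52,34,185,0,0,0]]]' 60;  python3 go.py .371 -.216 .0125 164.6
```

```text
t: 11.8
position: [0.3709, -0.2138, 0.0127]
tcp_rot: [[-0.258, -0.966, 0.0], [-0.966, 0.258, 0.0], [-0.0, -0.0, -1.0]]
wrist_force: [-0.1, -0.3, -0.4]
gripper_width: 0.681
gripper_force: 69.4
t 11.8 p [ 0.3709 -0.2138  0.0127] yaw 165.1 q [-0.52  0.32 -0.72  0.53  0.   -1.83] w 0.681 F [-0.1 -0.3 -0.4]
shift [ 2.1 -0.7  0.2] turn [-0.   0.   0.5]
```

```bash
python3 -m handwheel '[[[-1,0,0,1.5,0,0,0],[-1,0,0,3,0,0,0],[-1,0,0,3,0,0,0]]]' 60; python3 -m handwheel '[[[-0.3,0,0,0,0,0,0],[0.5,0,0,0,0,0,0],[1,0,0,0,0,0,0],[1,0,0,0,0,0,0],[1,0,0,0,0,0,0],[1,0,0,-30,0,0,0],[1,0,0,-80,0,0,0],[1,0,0,-130,0,0,0]]]' 60
```

```text
t: 12.1
position: [0.3723, -0.2146, 0.0119]
tcp_rot: [[-0.258, -0.966, 0.004], [-0.966, 0.258, -0.001], [0.0, -0.005, -1.0]]
wrist_force: [-6.3, 2.8, 24.0]
gripper_width: 0.683
gripper_force: 71.4
t: 12.9
position: [0.3685, -0.2138, 0.1397]
tcp_rot: [[-0.26, -0.966, -0.003], [-0.966, 0.26, 0.002], [-0.001, 0.003, -1.0]]
wrist_force: [2.1, -1.7, -0.3]
gripper_width: 1.005
gripper_force: 0.0
```

```bash
python3 -m handwheel '[[[1,0,0,-20,0,0,0]]]' >/dev/null;  python3 go.py .52 -.35 .30 90
```

```text
t 13.0 p [ 0.3718 -0.2157  0.1632] yaw 164.9 q [-0.53  0.14 -0.48  0.94  0.   -1.83] w 1.0 F [ 1.3 -0.9 -0.4]
shift [  91.4 -178.9 -135.5] turn [-0.4  0.2 74.9]
```

```bash
python3 -m handwheel '[[[-0.3,10,-20,-50,0,0,8],[-0.3,25,-50,-90,0,0,17],[-0.3,50,-90,-130,0,0,26],[-0.3,70,-130,-135,0,0,35],[-0.3,91,-170,-135,0,0,44],[-0.3,91,-179,-135,0,0,53],[-0.3,91,-179,-135,0,0,62],[-0.3,91,-179,-135,0,0,71]]]' >/dev/null;python3 -m handwheel '[[[-0.3,0,0,0,0,0,5],[-0.3,0,0,0,0,0,5],[-0.3,0,0,0,0,0,5]]]' >/dev/null; python3 go.py .52 -.35 .30 90
cat > mk.py <<'E'
from h import *
p,d=cams.camera('wrist'); s=monitor.get_state(); cv2.imwrite('pics/w%.0f.png'%(s['t']*10),p)
W,ok=world('wrist',None,d); hsv=cv2.cvtColor(p,cv2.COLOR_BGR2HSV)
for n,lo,hi in(('or',4,13),('gr',50,85),('ye',20,32),('bl',105,125)):
    m=(hsv[...,0]>=lo)&(hsv[...,0]<=hi)&(hsv[...,1]>120)&(W[...,2]>.06)&(W[...,2]<.13)&(abs(W[...,0]-.55)<.06)&(abs(W[...,1]+.35)<.12)&ok
    q=W[m]
    if len(q)>10:
        c=q.mean(0); u,S,v=np.linalg.svd(q-c); a=v[0]*np.sign(v[0][2]); print(n,len(q),'mean',c.round(4),'axis',a.round(2),'top',np.percentile(q,98,axis=0).round(3))
E
python3 mk.py; ls pics
```

```text
t 14.1 p [ 0.5187 -0.3487  0.2935] yaw 91.9 q [-0.59  0.43  0.27  1.42  0.   -0.62] w 0.352 F [-0.   0.9 -0.5]
shift [-1.3 -1.3 -6.5] turn [ 0.  -0.   1.9]
or 348 mean [ 0.5592 -0.2851  0.0934] axis [0.73 0.01 0.68] top [ 0.576 -0.28   0.107]
gr 286 mean [ 0.5603 -0.3286  0.0945] axis [0.73 0.01 0.68] top [ 0.576 -0.324  0.107]
ye 361 mean [ 0.5598 -0.3722  0.093 ] axis [0.72 0.01 0.69] top [ 0.577 -0.367  0.107]
bl 302 mean [ 0.561  -0.4156  0.0941] axis [ 0.74 -0.    0.68] top [ 0.577 -0.412  0.107]
scene0.png
scene_crop.png
t2.png
top0.png
top4.png
top_crop.png
w1.png
w142.png
w2.png
w3.png
wrist4.png
```

```bash
python3 go.py .562 -.2851 .13 90.5
```

```text
t 14.15 p [ 0.5187 -0.3487  0.2937] yaw 91.9 q [-0.59  0.43  0.27  1.42  0.   -0.62] w 0.348 F [ 1.  -0.1  0.6]
shift [-45.5  62.1 163.7] turn [ 0.  -0.   1.4]
```

View pics/w142.png

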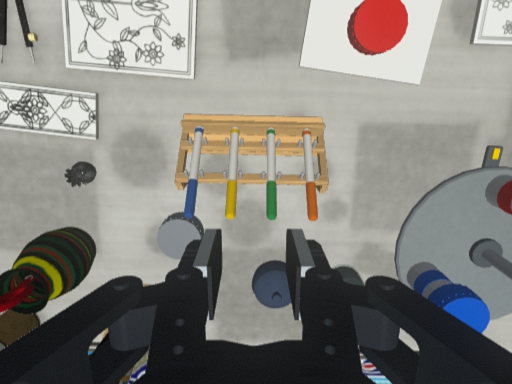

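The red cap (378,25) lies on the tile. The markers are blue (190,200), yellow (232,198), green (271,198) and orange (312,198). First, orange.

```bash
python3 -m handwheel '[[[-0.3,-20,30,45,0,0,1],[-0.3,-45,62,90,0,0,1.5],[-0.3,-45,62,130,0,0,1.5],[-0.3,-45,62,164,0,0,1.5],[-0.3,-45,62,195,0,0,1.5],[-0.3,-45,62,221,0,0,1.5],[-0.3,-45,62,221,0,0,1.5]]]' 40; python3 -m handwheel '[[[-1,0,0,0,0,0,0],[-1,0,0,0,0,0,0],[-1,0,0,0,0,0,0],[-1,0,0,0,0,0,0]]]' 40; python3 go.py .562 -.2851 .0725 90.5
```

```text
t: 14.85
position: [0.5586, -0.2836, 0.0688]
tcp_rot: [[-1.0, -0.006, -0.008], [-0.006, 1.0, 0.004], [0.008, 0.004, -1.0]]
wrist_force: [-0.4, 0.9, 0.1]
gripper_width: 0.352
gripper_force: 0.0
t: 15.25
position: [0.5628, -0.2859, 0.0746]
tcp_rot: [[-1.0, -0.005, 0.003], [-0.005, 1.0, -0.001], [-0.003, -0.001, -1.0]]
wrist_force: [0.1, 0.3, 1.3]
gripper_width: 0.114
gripper_force: 38.9
t 15.25 p [ 0.5628 -0.2859  0.0746] yaw 90.3 q [-0.47  0.53 -0.13  0.9   0.   -0.48] w 0.114 F [0.1 0.3 1.3]
shift [0.8 0.8 2.1] turn [-0.1  0.2 -0.2]
```

```bash
cat > ins.py <<'E'
# ins.py bx by bz tilt(top toward robot +) grip_z_along(mm): rows to bring marker bottom to B upright
import sys
from h import *
from scipy.spatial.transform import Rotation as Ro
bx,by,bz,tilt,L=map(float,sys.argv[1:6])
s=monitor.get_state(); R=np.array(s['tcp_rot']); p=np.array(s['position'])
R0=np.array([[-1,0,0],[0,1,0],[0,0,-1.]])
T=Ro.from_euler('y',-45-tilt,degrees=True).as_matrix()@R0
bt=np.array([0,0,-.019])+L/1000*np.array([1,0,1])/2**.5
P=np.array([bx,by,bz])-T@bt
print('t',round(s['t'],2),'p',p.round(4),'q',np.round(s['joint_pos'],2),'w',round(s['gripper_width'],3),'F',np.round(s['wrist_force'],1),'bottom now',(p+R@bt).round(4))
print('TCP target',P.round(4),'shift',(R.T@(P-p)*1e3).round(1),'turn',Ro.from_matrix(R.T@T).as_rotvec(degrees=True).round(1))
E
python3 -m handwheel '[[[-1,0,0,-20,0,0,0],[-1,0,0,-60,0,0,0],[-1,0,0,-110,0,0,0],[-1,0,0,-155,0,0,0],[-1,0,0,-180,0,0,0],[-1,0,0,-180,0,0,0]]]' 40; python3 ins.py .551 -.027 .145 3 104
```

```text
t: 15.85
position: [0.5644, -0.287, 0.2592]
tcp_rot: [[-1.0, -0.005, 0.01], [-0.005, 1.0, -0.005], [-0.01, -0.005, -1.0]]
wrist_force: [0.0, -0.4, -0.9]
gripper_width: 0.116
gripper_force: 38.9
t 15.85 p [ 0.5644 -0.287   0.2592] q [-0.47  0.43  0.2   1.32 -0.   -0.48] w 0.116 F [ 0.  -0.4 -0.9] bottom now [ 0.4914 -0.2876  0.204 ]
TCP target [ 0.5597 -0.027   0.2361] shift [  3.6 260.1  21.6] turn [ -0.2 -47.4   0.4]
```

```bash
python3 -m handwheel '[[[-1,0,30,0,0,-8,0],[-1,0,65,0,0,-16,0],[-1,0,105,0,0,-24,0],[-1,2,145,0,0,-32,0],[-1,3,185,0,0,-40,0],[-1,4,225,0,0,-47,0],[-1,4,255,0,0,-47,0],[-1,4,260,0,0,-47,0]]]' 40; python3 -m handwheel '[[[-1,0,0,0,0,0,0],[-1,0,0,0,0,0,0]]]' >/dev/null
python3 ins.py .551 -.027 .145 3 104
python3 - <<'E'
from h import *
p,d=cams.camera('scene'); 
W,ok=world('scene',None,d)
cv2.imwrite('pics/s5.png',cv2.resize(p[60:260,120:340],None,fx=3,fy=3,interpolation=cv2.INTER_CUBIC))
for c in ('scene',):
    m=ok&(abs(W[...,2]-.121)<.004)&(np.linalg.norm(W[...,:2]-[.557,-.035],axis=-1)<.035)
    print(c,cv2.minEnclosingCircle(W[m][:,:2].astype(np.float32)),m.sum())
E
```

```text
t: 16.65
position: [0.5518, -0.0217, 0.2489]
tcp_rot: [[-0.686, -0.01, 0.728], [-0.006, 1.0, 0.008], [-0.728, 0.001, -0.686]]
wrist_force: [0.4, 0.6, 0.7]
gripper_width: 0.114
gripper_force: 39.1
t 16.85 p [ 0.5576 -0.0262  0.2541] q [-0.08 -0.15 -0.92 -0.02  0.06 -0.06] w 0.11 F [ 0.1 -0.3  0.6] bottom now [ 0.5475 -0.0263  0.1631]
TCP target [ 0.5597 -0.027   0.2361] shift [11.8 -0.8 13.7] turn [ 0.2 -0.9  0.2]
scene ((0.5582643151283264, -0.035562336444854736), 0.022733844816684723) 66
```

View pics/s5.png

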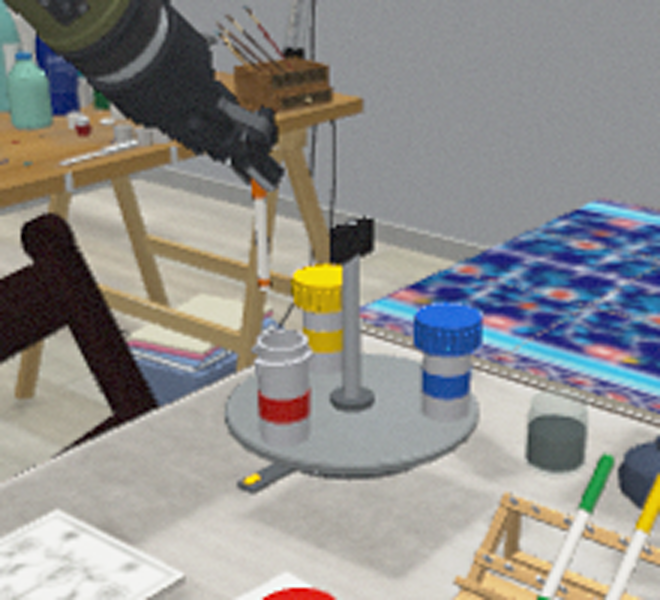

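The marker hangs nearly upright over the open canister (rim at crop (282,345), marker's lower end at (264,285)). I measure the marker's line, then lower.

```bash
cat > line.py <<'E'
from h import *
from scipy.spatial import cKDTree
p,d=cams.camera('scene'); W,ok=world('scene',None,d)
s=monitor.get_state(); t=np.array(s['position'])
m=ok&(np.linalg.norm(W[...,:2]-t[:2],axis=-1)<.035)&(W[...,2]>.125)&(W[...,2]<t[2]-.012)
q=W[m]; cam=cams.camera_model('scene'); R=cv2.Rodrigues(np.array(cam['rvec'],float))[0]; C=-R.T@np.array(cam['tvec']).ravel()
v=(q.mean(0)-C); v[2]=0; v/=np.linalg.norm(v)
for z0 in np.arange(.12,t[2],.02):
    k=q[(q[:,2]>=z0)&(q[:,2]<z0+.02)]
    if len(k)>4: print(round(z0+.01,3),len(k),(np.median(k,0)+v*.0045).round(4))
print('zmin',q[:,2].min(), 'tcp',t.round(4))
E
python3 line.py
```

```text
0.17 23 [ 0.5481 -0.028   0.1733]
0.19 31 [ 0.5478 -0.0281  0.1899]
0.21 37 [ 0.5478 -0.0273  0.2103]
0.23 34 [ 0.5458 -0.0276  0.23  ]
zmin 0.16615821861485142 tcp [ 0.5578 -0.0268  0.254 ]
```

```bash
python3 ins.py .551 -.028 .095 3 104
```

```text
t 16.95 p [ 0.5578 -0.0268  0.254 ] q [-0.08 -0.15 -0.92 -0.02  0.06 -0.06] w 0.11 F [ 1.2 -0.1 -0.5] bottom now [ 0.5476 -0.0269  0.163 ]
TCP target [ 0.5597 -0.028   0.1861] shift [48.4 -1.1 47.6] turn [ 0.1 -0.9  0.1]
```

```bash
python3 -m handwheel '[[[-1,12,-1,14,0,-1,0],[-1,24,-1,24,0,-1,0],[-1,36,-1,36,0,-1,0],[-1,48,-1,48,0,-1,0],[-1,48,-1,48,0,-1,0],[-1,48,-1,48,0,-1,0]]]' 40; python3 ins.py .551 -.028 .095 3 104;python3 -m handwheel '[[[-0.6,0,0,0,0,0,0],[-0.3,0,0,0,0,0,0],[-0.3,0,0,0,0,0,0],[-0.3,0,0,0,0,0,0],[-0.3,-35,0,-35,0,0,0],[-0.3,-70,0,-70,0,0,0]]]' 40 ; python3 go.py .55 -.29 .28 90.5
```

```text
t: 17.55
position: [0.5595, -0.0275, 0.1852]
tcp_rot: [[-0.67, -0.003, 0.743], [-0.002, 1.0, 0.002], [-0.743, -0.0, -0.67]]
wrist_force: [0.4, -0.2, -0.4]
gripper_width: 0.114
gripper_force: 39.1
t 17.55 p [ 0.5595 -0.0275  0.1852] q [-0.09 -0.02 -1.07 -0.31  0.07 -0.06] w 0.114 F [ 0.4 -0.2 -0.4] bottom now [ 0.5507 -0.0276  0.094 ]
TCP target [ 0.5597 -0.028   0.1861] shift [-0.9 -0.5 -0.5] turn [ 0.1 -0.   0.1]
t: 18.15
position: [0.5514, -0.0262, 0.2815]
tcp_rot: [[-0.675, -0.005, 0.738], [-0.003, 1.0, 0.004], [-0.738, 0.001, -0.675]]
wrist_force: [2.7, -0.4, 0.9]
gripper_width: 0.35
gripper_force: 0.0
t 18.15 p [ 0.5514 -0.0262  0.2815] yaw 90.3 q [-0.09 -0.2  -0.88  0.06  0.07 -0.06] w 0.35 F [ 2.7 -0.4  0.9]
shift [   2.9 -263.8   -1.2] turn [-0.1 47.6 -0.2]
```

```bash
python3 -m handwheel '[[[-0.3,3,-30,0,0,8,0],[-0.3,3,-75,0,0,16,0],[-0.3,3,-120,0,0,24,0],[-0.3,3,-165,0,0,32,0],[-0.3,3,-210,0,0,40,0],[-0.3,3,-255,0,0,47.5,0],[-0.3,3,-300,0,0,47.5,0],[-0.3,3,-300,0,0,47.5,0]]]' 40 >/dev/null; python3 -m handwheel '[[[-0.3,0,0,0,0,0,0],[-0.3,0,0,0,0,0,0]]]' >/dev/null; python3 go.py .563 -.3286 .0725 90.5
python3 - <<'E'
from h import *
for c,r in(('scene',(100,240,140,340)),('top',(100,240,150,350))):
    p,d=cams.camera(c); cv2.imwrite(f'pics/{c}6.png',p)
a=cv2.imread('pics/scene6.png')[110:250,150:300];b=cv2.imread('pics/top6.png')[110:250,150:300]
cv2.imwrite('pics/c6.png',cv2.resize(np.hstack([a,b]),None,fx=2.6,fy=2.6,interpolation=cv2.INTER_CUBIC))
E
```

```text
t 19.15 p [ 0.5529 -0.3256  0.282 ] yaw 90.3 q [-0.53  0.45  0.28  1.39  0.   -0.54] w 0.353 F [-0.2 -0.3  0.2]
shift [ -8.2  -3.1 209.6] turn [ 0.   0.5 -0.2]
```

View pics/c6.png

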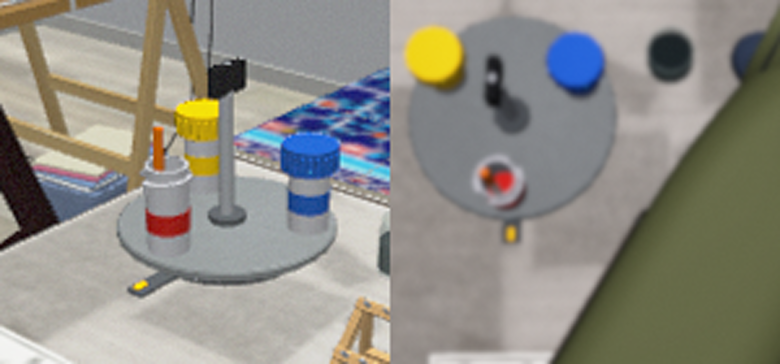

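Orange stands in the canister, leaning left at crop (158,148). Next is green, the same way.

```bash
python3 -m handwheel '[[[-0.3,-8,-3,50,0,0,0],[-0.3,-8,-3,100,0,0,0],[-0.3,-8,-3,145,0,0,0],[-0.3,-8,-3,180,0,0,0],[-0.3,-8,-3,209,0,0,0],[-0.3,-8,-3,209,0,0,0],[-1,-8,-3,209,0,0,0],[-1,-8,-3,209,0,0,0]]]' 40 >/dev/null; python3 -m handwheel '[[[-1,0,0,0,0,0,0],[-1,0,0,0,0,0,0],[-1,0,0,0,0,0,0]]]' 40; python3 -m handwheel '[[[-1,0,0,-20,0,0,0],[-1,0,0,-60,0,0,0],[-1,0,0,-110,0,0,0],[-1,0,0,-155,0,0,0],[-1,0,0,-180,0,0,0],[-1,0,0,-180,0,0,0]]]' 40; python3 ins.py .551 -.043 .17 3 104
```

```text
t: 20.35
position: [0.564, -0.3299, 0.0746]
tcp_rot: [[-1.0, -0.005, 0.011], [-0.005, 1.0, -0.001], [-0.011, -0.001, -1.0]]
wrist_force: [0.5, 1.1, 6.3]
gripper_width: 0.111
gripper_force: 39.5
t: 20.95
position: [0.5636, -0.331, 0.2583]
tcp_rot: [[-1.0, -0.005, 0.017], [-0.005, 1.0, -0.005], [-0.017, -0.005, -1.0]]
wrist_force: [0.9, -0.1, 0.2]
gripper_width: 0.112
gripper_force: 39.1
t 20.95 p [ 0.5636 -0.331   0.2583] q [-0.53  0.47  0.25  1.33  0.   -0.54] w 0.112 F [ 0.9 -0.1  0.2] bottom now [ 0.4911 -0.3316  0.2025]
TCP target [ 0.5597 -0.043   0.2611] shift [  2.6 288.   -4.4] turn [ -0.2 -47.    0.4]
```

```bash
python3 -m handwheel '[[[-1,0,35,-5,0,-8,0],[-1,0,75,-8,0,-16,0],[-1,0,115,-8,0,-24,0],[-1,2,160,-8,0,-32,0],[-1,3,205,-8,0,-40,0],[-1,3,245,-6,0,-47,0],[-1,3,288,-5,0,-47,0],[-1,3,288,-5,0,-47,0]]]' 40 >/dev/null; python3 -m handwheel '[[[-1,0,0,0,0,0,0],[-1,0,0,0,0,0,0],[-1,0,0,0,0,0,0]]]' >/dev/null
python3 line.py; python3 ins.py .551 -.043 .095 3 104
```

```text
0.13 23 [ 0.5522 -0.0267  0.1322]
0.15 31 [ 0.5534 -0.0256  0.1493]
0.17 19 [ 0.5487 -0.0436  0.175 ]
0.19 34 [ 0.548  -0.0443  0.189 ]
0.21 32 [ 0.5476 -0.0447  0.2102]
0.23 38 [ 0.547  -0.044   0.2294]
0.25 10 [ 0.5455 -0.0445  0.2427]
zmin 0.1256552457696898 tcp [ 0.5579 -0.0433  0.2585]
t 22.1 p [ 0.5579 -0.0433  0.2585] q [-0.14 -0.15 -0.91 -0.01  0.1  -0.09] w 0.113 F [ 0.  -0.5 -0.2] bottom now [ 0.5485 -0.0433  0.1674]
TCP target [ 0.5597 -0.043   0.1861] shift [52.2  0.3 50.1] turn [ 0.1 -0.5  0.1]
```

```bash
python3 -m handwheel '[[[-1,12,0,14,0,0,0],[-1,26,0,26,0,0,0],[-1,40,0,38,0,0,0],[-1,52,0,50,0,0,0],[-1,52,0,50,0,0,0],[-1,52,0,50,0,0,0]]]' 40;python3 -m handwheel '[[[-0.6,0,0,0,0,0,0],[-0.3,0,0,0,0,0,0],[-0.3,0,0,0,0,0,0],[-0.3,0,0,0,0,0,0],[-0.3,-35,0,-35,0,0,0],[-0.3,-70,0,-70,0,0,0]]]' 40 ; python3 -m handwheel '[[[-0.3,0,0,0,0,0,0],[-0.3,0,0,0,0,0,0]]]' >/dev/null; python3 go.py .563 -.3722 .28 90.5; python3 line.py
```

```text
t: 22.7
position: [0.5592, -0.0427, 0.1857]
tcp_rot: [[-0.676, -0.003, 0.737], [-0.002, 1.0, 0.002], [-0.737, -0.0, -0.676]]
wrist_force: [0.4, 0.4, 0.4]
gripper_width: 0.114
gripper_force: 39.2
t: 23.3
position: [0.5521, -0.0411, 0.2822]
tcp_rot: [[-0.681, -0.005, 0.732], [-0.003, 1.0, 0.004], [-0.732, 0.001, -0.681]]
wrist_force: [2.0, -0.2, 0.1]
gripper_width: 0.352
gripper_force: 0.0
t 23.5 p [ 0.5556 -0.0415  0.2879] yaw 90.3 q [-0.13 -0.19 -0.86  0.08  0.1  -0.09] w 0.348 F [ 0.1  0.8 -1.3]
shift [   2.2 -330.7    9.7] turn [-0.1 47.8 -0.2]
0.13 52 [ 0.5579 -0.0331  0.1326]
0.15 60 [ 0.5592 -0.0317  0.1481]
zmin 0.12512021230539624 tcp [ 0.5542 -0.0414  0.2851]
```

```bash
python3 -m handwheel '[[[-0.3,2,-40,0,0,8,0],[-0.3,2,-85,0,0,16,0],[-0.3,2,-130,0,0,24,0],[-0.3,2,-175,0,0,32,0],[-0.3,2,-220,0,0,40,0],[-0.3,2,-265,0,0,47.5,0],[-0.3,2,-310,0,0,47.5,0],[-0.3,2,-331,0,0,47.5,0]]]' 40 >/dev/null; python3 -m handwheel '[[[-0.3,0,0,0,0,0,0],[-0.3,0,0,0,0,0,0]]]' >/dev/null; python3 go.py .563 -.3722 .0725 90.5
python3 - <<'E'
from h import *
for c in('scene','top'):
    p,d=cams.camera(c); cv2.imwrite(f'pics/{c}7.png',p)
    W,ok=world(c,None,d); hsv=cv2.cvtColor(p,cv2.COLOR_BGR2HSV)
    for n,lo,hi in(('or',4,15),('gr',45,85)):
        m=(hsv[...,0]>=lo)&(hsv[...,0]<=hi)&(hsv[...,1]>110)&(W[...,2]>.11)&(np.linalg.norm(W[...,:2]-[.557,-.035],axis=-1)<.04)&ok
        if m.any(): q=W[m]; print(c,n,len(q),q.mean(0).round(4),q[q[:,2].argmax()].round(4))
a=cv2.imread('pics/scene7.png')[130:220,160:260];b=cv2.imread('pics/top7.png')[130:220,150:250]
cv2.imwrite('pics/c7.png',cv2.resize(np.hstack([a,b]),None,fx=4,fy=4,interpolation=cv2.INTER_CUBIC))
E
```

```text
t 24.55 p [ 0.554  -0.3721  0.2804] yaw 90.2 q [-0.59  0.51  0.38  1.44  0.   -0.6 ] w 0.349 F [0.6 0.8 0.4]
shift [ -9.7  -0.8 207.9] turn [ 0.2 -0.2 -0.3]
scene or 64 [ 0.5487 -0.0325  0.1379] [ 0.5466 -0.0317  0.1571]
scene gr 67 [ 0.5689 -0.0317  0.1342] [ 0.5749 -0.0319  0.1539]
top or 24 [ 0.5518 -0.027   0.1453] [ 0.5522 -0.0283  0.1626]
top gr 21 [ 0.573  -0.0283  0.1438] [ 0.5768 -0.0298  0.1572]
```

View pics/c7.png

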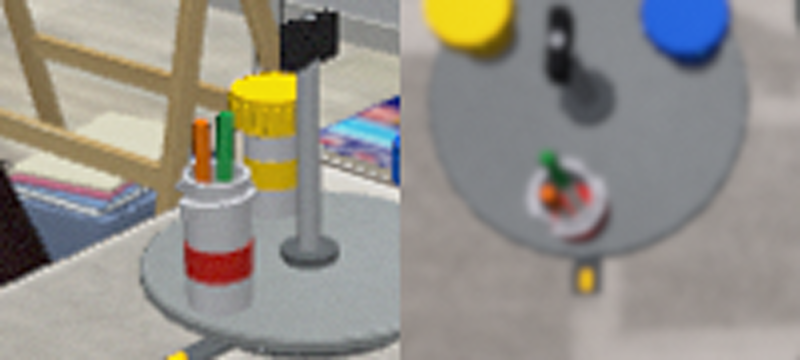

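Orange (200,150) and green (226,145) both stand in the canister, and the free room is on the -y side. Next is yellow.

```bash
python3 -m handwheel '[[[-0.3,-10,-1,50,0,0,0],[-0.3,-10,-1,100,0,0,0],[-0.3,-10,-1,145,0,0,0],[-0.3,-10,-1,180,0,0,0],[-0.3,-10,-1,208,0,0,0],[-0.3,-10,-1,208,0,0,0],[-1,-10,-1,208,0,0,0],[-1,-10,-1,208,0,0,0]]]' 40 >/dev/null; python3 -m handwheel '[[[-1,0,0,0,0,0,0],[-1,0,0,0,0,0,0],[-1,0,0,0,0,0,0]]]' 40; python3 -m handwheel '[[[-1,0,0,-20,0,0,0],[-1,0,0,-60,0,0,0],[-1,0,0,-110,0,0,0],[-1,0,0,-155,0,0,0],[-1,0,0,-185,0,0,0],[-1,0,0,-185,0,0,0]]]' 40; python3 ins.py .554 -.044 .18 3 104
```

```text
t: 25.75
position: [0.5656, -0.3739, 0.0768]
tcp_rot: [[-1.0, -0.005, 0.003], [-0.005, 1.0, -0.001], [-0.003, -0.001, -1.0]]
wrist_force: [-0.2, 0.4, 4.5]
gripper_width: 0.109
gripper_force: 39.4
t: 26.35
position: [0.5669, -0.3752, 0.2665]
tcp_rot: [[-1.0, -0.005, 0.009], [-0.005, 1.0, -0.006], [-0.009, -0.006, -1.0]]
wrist_force: [1.4, -0.7, 0.2]
gripper_width: 0.115
gripper_force: 39.1
t 26.35 p [ 0.5669 -0.3752  0.2665] q [-0.58  0.53  0.37  1.4  -0.   -0.59] w 0.115 F [ 1.4 -0.7  0.2] bottom now [ 0.4939 -0.3759  0.2113]
TCP target [ 0.5627 -0.044   0.2711] shift [  2.6 331.2  -6.7] turn [ -0.2 -47.5   0.4]
```

```bash
python3 -m handwheel '[[[-1,0,45,-5,0,-8,0],[-1,0,92,-8,0,-16,0],[-1,0,140,-8,0,-24,0],[-1,2,188,-8,0,-32,0],[-1,3,235,-8,0,-40,0],[-1,3,282,-7,0,-47,0],[-1,3,325,-7,0,-47,0],[-1,3,331,-7,0,-47,0]]]' 40 >/dev/null; python3 -m handwheel '[[[-1,0,0,0,0,0,0],[-1,0,0,0,0,0,0],[-1,0,0,0,0,0,0]]]' >/dev/null
python3 line.py; python3 ins.py .554 -.044 .095 3 106
```

```text
0.13 53 [ 0.5588 -0.0288  0.1327]
0.15 63 [ 0.5572 -0.028   0.1474]
0.17 7 [ 0.5521 -0.0442  0.1774]
0.19 37 [ 0.5516 -0.0448  0.1884]
0.21 30 [ 0.5509 -0.0448  0.2101]
0.23 39 [ 0.5502 -0.0444  0.23  ]
0.25 25 [ 0.5495 -0.0446  0.2479]
zmin 0.12501899674607717 tcp [ 0.5606 -0.0437  0.2673]
t 27.5 p [ 0.5606 -0.0437  0.2673] q [-0.14 -0.16 -0.88  0.03  0.1  -0.09] w 0.111 F [-0.7 -0.3 -0.9] bottom now [ 0.5504 -0.0438  0.1744]
TCP target [ 0.5626 -0.044   0.1881] shift [56.6 -0.3 55.4] turn [ 0.1 -1.   0.1]
```

```bash
python3 -m handwheel '[[[-1,14,0,14,0,0,0],[-1,28,0,28,0,0,0],[-1,43,0,41,0,0,0],[-1,57,0,54,0,0,0],[-1,57,0,54,0,0,0],[-1,57,0,54,0,0,0]]]' 40;python3 -m handwheel '[[[-0.6,0,0,0,0,0,0],[-0.3,0,0,0,0,0,0],[-0.3,0,0,0,0,0,0],[-0.3,0,0,0,0,0,0],[-0.3,-35,0,-35,0,0,0],[-0.3,-70,0,-70,0,0,0]]]' 40 ; python3 -m handwheel '[[[-0.3,0,0,0,0,0,0],[-0.3,0,0,0,0,0,0]]]' >/dev/null; python3 go.py .565 -.4156 .28 90.5
```

```text
t: 28.1
position: [0.5609, -0.0435, 0.1884]
tcp_rot: [[-0.683, -0.003, 0.731], [-0.002, 1.0, 0.002], [-0.731, -0.0, -0.683]]
wrist_force: [0.9, 0.1, 0.8]
gripper_width: 0.115
gripper_force: 39.1
t: 28.7
position: [0.5549, -0.0421, 0.2853]
tcp_rot: [[-0.687, -0.005, 0.727], [-0.003, 1.0, 0.004], [-0.727, 0.001, -0.687]]
wrist_force: [2.5, 0.5, 1.5]
gripper_width: 0.35
gripper_force: 0.0
t 28.9 p [ 0.5584 -0.0425  0.2909] yaw 90.3 q [-0.13 -0.19 -0.84  0.1   0.1  -0.1 ] w 0.351 F [ 0.6  0.3 -0.2]
shift [   5.1 -373.1   11. ] turn [-0.1 47.3 -0.2]
```

```bash
python3 -m handwheel '[[[-0.3,5,-45,5,0,8,0],[-0.3,5,-92,5,0,16,0],[-0.3,5,-140,5,0,24,0],[-0.3,5,-188,5,0,32,0],[-0.3,5,-236,5,0,40,0],[-0.3,5,-284,5,0,47,0],[-0.3,5,-332,5,0,47,0],[-0.3,5,-373,5,0,47,0]]]' 40 >/dev/null; python3 -m handwheel '[[[-0.3,0,0,0,0,0,0],[-0.3,0,0,0,0,0,0]]]' >/dev/null; python3 go.py .565 -.4156 .0725 90.5
python3 - <<'E'
from h import *
for c in('scene','top'):
    p,d=cams.camera(c); cv2.imwrite(f'pics/{c}8.png',p)
    W,ok=world(c,None,d); hsv=cv2.cvtColor(p,cv2.COLOR_BGR2HSV)
    for n,lo,hi in(('or',4,15),('gr',45,85),('ye',20,32)):
        m=(hsv[...,0]>=lo)&(hsv[...,0]<=hi)&(hsv[...,1]>110)&(W[...,2]>.11)&(np.linalg.norm(W[...,:2]-[.557,-.035],axis=-1)<.04)&ok
        if m.any(): q=W[m]; print(c,n,len(q),q.mean(0).round(4),q[q[:,2].argmax()].round(4))
a=cv2.imread('pics/scene8.png')[130:220,160:260];b=cv2.imread('pics/top8.png')[130:220,150:250]
cv2.imwrite('pics/c8.png',cv2.resize(np.hstack([a,b]),None,fx=4,fy=4,interpolation=cv2.INTER_CUBIC))
E
```

```text
t 29.9 p [ 0.5585 -0.4161  0.277 ] yaw 90.2 q [-0.64  0.58  0.48  1.48  0.   -0.64] w 0.349 F [0.6 0.7 0.4]
shift [-7.200e+00 -2.000e-01  2.045e+02] turn [ 0.2 -0.2 -0.3]
scene or 62 [ 0.5468 -0.0268  0.1385] [ 0.5499 -0.022   0.1564]
scene gr 56 [ 0.5669 -0.029   0.1348] [ 0.5702 -0.0263  0.1539]
scene ye 77 [ 0.5767 -0.0468  0.1591] [ 0.5799 -0.0447  0.1788]
top or 19 [ 0.5494 -0.0243  0.1493] [ 0.55   -0.0254  0.1602]
top gr 19 [ 0.5711 -0.0247  0.1453] [ 0.5765 -0.0249  0.1587]
top ye 32 [ 0.5794 -0.0421  0.1653] [ 0.5848 -0.0433  0.1817]
```

View pics/c8.png

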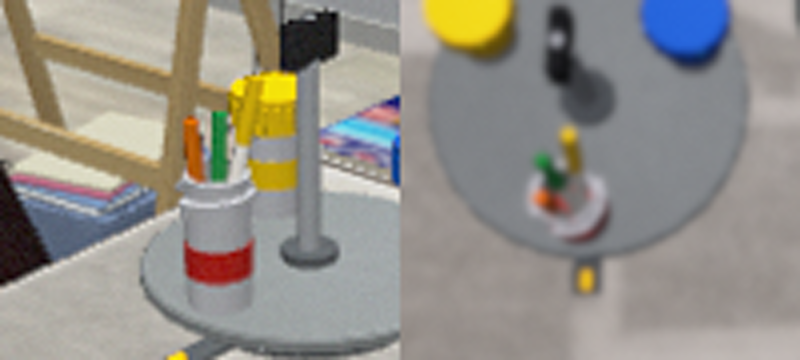

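Yellow stands in the canister but about 25 mm off the floor, with its top at (247,80) leaning toward the handle. That's within limits. Now blue at the free -x/-y side.

```bash
python3 -m handwheel '[[[-0.3,-7,0,50,0,0,0],[-0.3,-7,0,100,0,0,0],[-0.3,-7,0,145,0,0,0],[-0.3,-7,0,180,0,0,0],[-0.3,-7,0,204,0,0,0],[-0.3,-7,0,204,0,0,0],[-1,-7,0,204,0,0,0],[-1,-7,0,204,0,0,0]]]' 40 >/dev/null; python3 -m handwheel '[[[-1,0,0,0,0,0,0],[-1,0,0,0,0,0,0],[-1,0,0,0,0,0,0]]]' 40; python3 -m handwheel '[[[-1,0,0,-20,0,0,0],[-1,0,0,-60,0,0,0],[-1,0,0,-110,0,0,0],[-1,0,0,-155,0,0,0],[-1,0,0,-200,0,0,0],[-1,0,0,-200,0,0,0]]]' 40; python3 ins.py .553 -.045 .195 3 105
```

```text
t: 31.1
position: [0.5673, -0.416, 0.0782]
tcp_rot: [[-1.0, -0.005, 0.003], [-0.005, 1.0, -0.002], [-0.003, -0.002, -1.0]]
wrist_force: [0.2, 0.1, 4.3]
gripper_width: 0.116
gripper_force: 39.3
t: 31.7
position: [0.5687, -0.4174, 0.2851]
tcp_rot: [[-1.0, -0.005, 0.011], [-0.005, 1.0, -0.008], [-0.011, -0.008, -1.0]]
wrist_force: [-0.4, -0.1, -0.2]
gripper_width: 0.113
gripper_force: 39.0
t 31.7 p [ 0.5687 -0.4174  0.2851] q [-0.63  0.58  0.51  1.49 -0.   -0.64] w 0.113 F [-0.4 -0.1 -0.2] bottom now [ 0.4951 -0.4182  0.229 ]
TCP target [ 0.5616 -0.045   0.2871] shift [  5.3 372.4  -5.2] turn [ -0.3 -47.4   0.5]
```

```bash
python3 -m handwheel '[[[-1,0,45,-5,0,-8,0],[-1,0,92,-8,0,-16,0],[-1,2,140,-8,0,-24,0],[-1,3,188,-8,0,-32,0],[-1,5,236,-8,0,-40,0],[-1,5,284,-7,0,-47,0],[-1,5,332,-6,0,-47,0],[-1,5,372,-6,0,-47,0]]]' 40 >/dev/null; python3 -m handwheel '[[[-1,0,0,0,0,0,0],[-1,0,0,0,0,0,0],[-1,0,0,0,0,0,0]]]' >/dev/null
python3 line.py; python3 ins.py .553 -.045 .095 3 108
```

```text
0.13 38 [ 0.571  -0.0413  0.1326]
0.15 39 [ 0.5764 -0.044   0.1483]
0.17 38 [ 0.5824 -0.0448  0.1693]
0.19 18 [ 0.5514 -0.0653  0.195 ]
0.21 36 [ 0.5509 -0.0649  0.2111]
0.23 33 [ 0.5497 -0.0649  0.2293]
0.25 38 [ 0.5501 -0.0647  0.2511]
0.27 23 [ 0.5489 -0.0659  0.2657]
zmin 0.12502808616854014 tcp [ 0.5602 -0.0643  0.2829]
t 32.85 p [ 0.5602 -0.0643  0.2829] q [-0.2  -0.17 -0.84  0.09  0.15 -0.14] w 0.112 F [ 0.1 -0.1 -0.2] bottom now [ 0.5501 -0.0644  0.188 ]
TCP target [ 0.5615 -0.045   0.1901] shift [67.  19.3 64.2] turn [ 0.1 -1.   0.1]
```

```bash
python3 -m handwheel '[[[-1,0,20,0,0,0,0],[-1,0,20,0,0,0,0],[-1,20,20,19,0,0,0],[-1,36,20,35,0,0,0],[-1,52,20,50,0,0,0],[-1,67,20,64,0,0,0],[-1,67,20,64,0,0,0]]]' 40;python3 -m handwheel '[[[-0.6,0,0,0,0,0,0],[-0.4,0,0,0,0,0,0],[-0.4,0,0,0,0,0,0],[-0.4,0,0,0,0,0,0],[-0.4,-35,0,-35,0,0,0],[-0.4,-70,0,-70,0,0,0],[-0.4,-90,0,-90,0,0,0],[-0.4,-90,0,-90,0,0,0]]]' 40; cat > fin.py <<'E'
from h import *
for c in('scene','top','wrist'):
    p,d=cams.camera(c); cv2.imwrite(f'pics/{c}9.png',p)
    W,ok=world(c,None,d); hsv=cv2.cvtColor(p,cv2.COLOR_BGR2HSV)
    for n,lo,hi in(('or',4,15),('gr',45,85),('ye',20,32),('bl',105,125)):
        m=(hsv[...,0]>=lo)&(hsv[...,0]<=hi)&(hsv[...,1]>110)&(W[...,2]>.11)&(W[...,2]<.22)&(np.linalg.norm(W[...,:2]-[.557,-.035],axis=-1)<.045)&ok
        if m.sum()>5: q=W[m]; u,S,v=np.linalg.svd(q-q.mean(0)); print(c,n,len(q),q.mean(0).round(4),'top',q[q[:,2].argmax()].round(4),'lean',np.arccos(abs(v[0][2])).round(2))
a=cv2.imread('pics/scene9.png')[120:220,160:260];b=cv2.imread('pics/top9.png')[120:220,150:250]
cv2.imwrite('pics/c9.png',cv2.resize(np.hstack([a,b]),None,fx=4,fy=4,interpolation=cv2.INTER_CUBIC))
E
python3 fin.py
```

```text
t: 33.55
position: [0.5592, -0.0442, 0.1864]
tcp_rot: [[-0.686, -0.003, 0.727], [-0.001, 1.0, 0.003], [-0.727, 0.001, -0.686]]
wrist_force: [-0.1, 1.2, -1.2]
gripper_width: 0.113
gripper_force: 39.1
t: 34.35
position: [0.5599, -0.0432, 0.3266]
tcp_rot: [[-0.671, -0.005, 0.741], [-0.005, 1.0, 0.002], [-0.741, -0.002, -0.671]]
wrist_force: [0.9, -0.5, -0.3]
gripper_width: 0.301
gripper_force: 0.0
scene or 62 [ 0.5488 -0.0296  0.1385] top [ 0.5495 -0.0289  0.1556] lean 0.01
scene gr 53 [ 0.5648 -0.0271  0.1347] top [ 0.567  -0.0259  0.1548] lean 0.18
scene ye 34 [ 0.5682 -0.0362  0.1432] top [ 0.5705 -0.036   0.1562] lean 0.14
scene bl 47 [ 0.5608 -0.0506  0.1397] top [ 0.5657 -0.0467  0.1551] lean 0.21
top gr 12 [ 0.5712 -0.0224  0.1544] top [ 0.5714 -0.0223  0.1581] lean 1.18
wrist or 111 [ 0.5468 -0.0262  0.1502] top [ 0.5456 -0.0229  0.1541] lean 0.97
wrist gr 305 [ 0.5662 -0.0232  0.1466] top [ 0.5653 -0.0226  0.1532] lean 0.35
wrist ye 605 [ 0.5667 -0.0343  0.1389] top [ 0.5702 -0.0354  0.1535] lean 0.2
wrist bl 441 [ 0.5604 -0.0474  0.1437] top [ 0.5614 -0.047   0.1532] lean 0.3
```

View pics/c9.png

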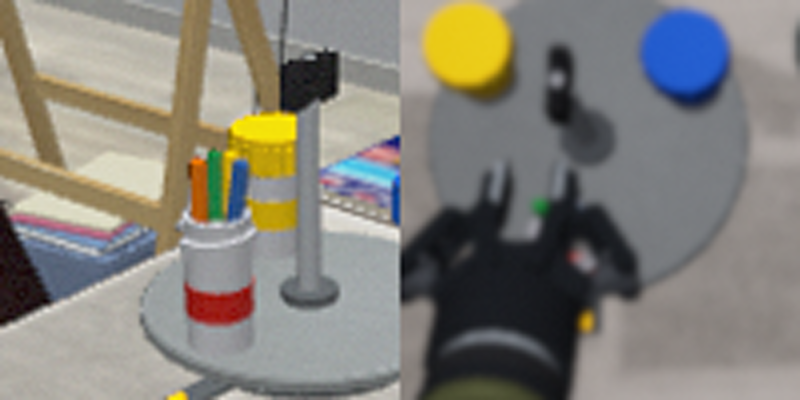

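All four markers now stand on the canister floor, tops at about 155 mm. I back off and check the tile, cap and canister.

```bash
python3 -m handwheel '[[[-0.4,40,40,-20,0,0,0],[-0.4,70,80,-40,0,0,0],[-0.4,70,130,-40,0,0,0],[-0.4,70,180,-40,0,0,0],[-0.4,70,230,-40,0,0,0],[-0.4,70,270,-40,0,0,0],[-0.4,70,270,-40,0,0,0]]]' 40|head -2;python3 -m handwheel '[[[-0.4,0,0,0,0,0,0],[-0.4,0,0,0,0,0,0],[-0.4,0,0,0,0,0,0]]]' >/dev/null
python3 - <<'E'
from h import *
p,d=cams.camera('top'); W,ok=world('top',None,d); hsv=cv2.cvtColor(p,cv2.COLOR_BGR2HSV)
t=(abs(W[...,2]-.008)<.006)&(hsv[...,1]<25)&(hsv[...,2]>190)&(np.linalg.norm(W[...,:2]-[.37,-.217],axis=-1)<.13)&ok
print('tile',cv2.minAreaRect(W[t][:,:2].astype(np.float32)))
m=((hsv[...,0]<=5)|(hsv[...,0]>175))&(hsv[...,1]>140)&(W[...,0]<.47)&(W[...,2]>.015)&ok
print('cap',cv2.minEnclosingCircle(W[m][:,:2].astype(np.float32)),W[m].mean(0))
m=ok&(abs(W[...,2]-.121)<.004)&(np.linalg.norm(W[...,:2]-[.557,-.035],axis=-1)<.03); print('can',cv2.minEnclosingCircle(W[m][:,:2].astype(np.float32)),m.sum())
cv2.imwrite('pics/end.png',cv2.resize(p[90:300,140:370],None,fx=2.6,fy=2.6,interpolation=cv2.INTER_CUBIC))
E
```

```text
t: 35.2
position: [0.477, 0.2335, 0.2916]
tile ((0.3897036612033844, -0.23014965653419495), (0.14838038384914398, 0.1087193414568901), 83.57235717773438)
cap ((0.34589287638664246, 0.031225532293319702), 0.29059353470802307) [0.35424284 0.09322274 0.04971294]
can ((0.5580276250839233, -0.03415987640619278), 0.020989209413528442) 51
```

View pics/end.png

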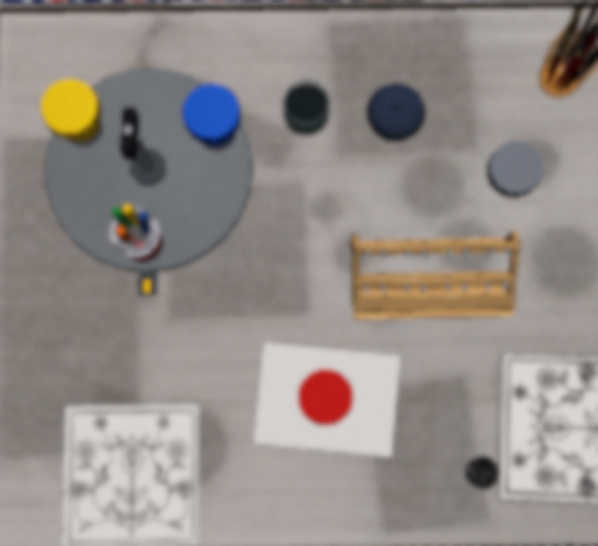

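The tile was nudged, but the cap still lies at its centre (326,397). The rest is empty, all the markers are in the canister at (133,232), and the canister is over the pointer at (148,284). Handing in.

```bash
python3 -c "
from h import *
print(order.hand_in())"
```

```text
the job is handed in; nothing more can be done
None
```

All four markers stand coloured end up in the red canister over the pointer and the cap lies on the tile (which got knocked a couple of centimetres but kept the cap centred); the job is handed in, and no verdict was returned.

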